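# Cap the sample can and lock its cam arms

### The job

The sample can is to go into store: pull the temporary rubber bung out of its slanting neck and put it in the porcelain evaporating dish, then set the metal dust cap squarely on the neck and swing its two cam arms down together (not one fully down while the other is still out) until both lie flat along the cap and it is locked. Leave the jar, the two bottles, the crucible and the dish standing where they are, and let go of everything.

Things in the scene. Friction and masses are not known exactly. Their poses are not given: they have to be found in the camera images.
- can: steel sample can, fixed: a drum 150 mm across, 108 mm high (lid rising to 115). Origin: centre of its underside, z up. Its slanting neck leaves the lid towards the can's -x. A carrying bail (15 mm bar along the can's y, 112 mm wide, up to 178 mm high) stands across the lid at x = +20 mm, 98 mm behind the neck's end.
- neck: the can's neck. Origin: centre of its end face, at [-78, 0, 172] mm in the can's frame; z out along the neck, 35 degrees from vertical towards the can's -x; y level, the can's y. 30 mm across, bore 20; cam groove 7 to 20 mm below the end face; 50 mm clear above a hex of 42 mm, then the can. Room for the arms in +y and -y only: lid and bail lie in +x.
- bung: tapered grey rubber bung, 24 mm across the top, 18 mm across the foot, 26 mm long. Origin: centre of its small foot, z to its large top. At the start it sits loosely in the neck, on the neck's axis, about 18 mm of it standing out.
- dish: white porcelain evaporating dish, 78 mm across the rim, 27 mm high, flat floor 25 mm across at 5 mm height, sides flaring to about 70 mm inside at the rim. Origin: centre of its underside. Loose, 90 g.
- cap: round aluminium dust cap, body 41 mm across and 33 mm high (wire eye on top to 40), 0.23 kg, standing mouth down. Origin: centre of its mouth, z to its closed top. Bore 33 mm. Cam arms on its +y and -y sides, pivots 24 mm from the axis, 14 mm above the mouth; +x and -x sides free to grip, facets 41 mm apart. Half a turn makes no difference.
- cap_seat (a point): point on the cap's axis at its gasket, 24 mm above the mouth; it meets the neck's end face (origin of neck) when the cap is on. The gasket gives up to 2 mm (3 N at first, 8 N at the end); closing the arms draws the cap about 1.5 mm further down.
- cam_a (a joint): cam arm on the cap's +y side, steel bar 10 mm wide, 4 thick, 38 long from its pivot; rad, 0 = down flat along the cap (closed), 1.57 = straight out sideways, more = raised above that, limit 2.4. Stays where left: 0.06 Nm to turn, 0.1 Nm in the last 0.2 rad. Closed, the two arms' outer faces are 60 mm apart and they hang 24 mm below the mouth. Below about 0.8 its cam blocks the bore.
- cam_b (a joint): the same arm on the cap's -y side; rad, 0 = down flat along the cap (closed), 1.57 = straight out sideways, more = raised above that.
- cam_a_tip (a point): free end of cam arm a, 38 mm from its pivot
- cam_b_tip (a point): free end of cam arm b, 38 mm from its pivot
- grey_jar: bystander: grey glass jar, 47 mm across, 46 mm high; origin at the centre of its underside
- brown_bottle: bystander: brown bottle with black top, 43 mm across, 96 mm high; origin at the centre of its underside
- tall_bottle: bystander: large amber bottle, 99 mm across, 249 mm high, to the right behind the neck; origin at the centre of its underside
- crucible: bystander: white porcelain crucible, 39 mm across, 32 mm high; origin at the centre of its underside

How it is judged:
By the outcome, as a careful person would: the job done as asked, in the order asked, and still so for the second after the job is handed in, with the robot touching nothing.
It also fails if it takes over 72 s, if anything falls off the work surface, if the arm or the gripper's body presses on something with over 40 N, if the wrist force passes 120 N, or if a joint passes its speed limit or range.

### The arm

A 6-joint arm with a two-finger parallel gripper is mounted at the origin on a cart in front of the work surface, level with it; the furniture and walls round the work are solid. World frame = base frame: x ahead of the robot, y to its left, z up, the work surface at z = 0. Lengths are in mm, angles in degrees, forces in N, time in s.
With the tool pointing down it reaches from about 300 to 850 mm from the base axis. Payload 4.2 kg.
Tool frame: the origin (TCP) lies midway between the tips of the shut fingers; the grasp point (between the pads) lies 19 mm behind it; z points along the fingers, y is the line along which they close (so a half turn about z gives the same grasp; the last joint's range is limited). The gripper opens to 91 mm and grips with 3 to 60 N. Pads are 32 mm wide; open, the fingers measure 118 mm over their backs; the gripper's body (76 mm by 178 mm) begins 60 mm behind the grasp point.
Start: joints at [-77.177, 18.312, 89.639, -0, 72.044, -1.146], TCP at [138.803, -558.012, 213.976] pointing down, gripper open.
Joint ranges: [-177.97, 177.97], [-48.28, 115.42], [12.27, 149.76], [-77.06, 257.06], [2.81, 150.46], [-146.56, 146.56]. Speed limits (degrees/s): [147.25, 147.25, 180, 180, 180, 180].

### API

Orientations are given as [roll, pitch, yaw] about the fixed x, y, z axes, in that order (R = Rz(yaw) Ry(pitch) Rx(roll)).
In Python, from workcell import env gives the robot as it stands.
- The arm moves only by the shell command python3 drive.py 'ROWS' [OPENING] [FORCE]. ROWS is a JSON list of rows, 1 to 8 of them, each an object with the fields xyz (a list: dx, dy, dz in mm), turn_vec (a list: a rotation vector rx, ry, rz in degrees); a field left out counts as zero; each row shifts and turns the commanded pose from where the row before left it, along the tool's axes as they then stand; what a row does not reach is not made up. A row lasts 1/10 s, in which the tool goes at most 50 mm and 8.59 degrees, less where a joint would pass 70% of its speed; a pose out of reach is approached as far as the arm can. OPENING is the finger opening in mm, set as the command begins (- or left out keeps the last). The fingers move at their own pace and stop on an object; FORCE is the grip in N (left out, the last holds). Time passes only in rows, so rows that do not move let the fingers close. It prints the time, the measured TCP pose, the force, the opening and the grip force at its end. Input that does not fit is refused with a message, and nothing moves.
- env.state(): the state, without advancing time (a new reading comes with each control period).
- env.grab_frame(name): name is "side" or "top" or "wrist"; returns the picture (420x560x3 uint8, blue, green, red); there is no depth.
- env.camera_model(name): a dict with "fx", "fy", "cx", "cy" (pixels), "D" ([k1, k2, p1, p2, k3] as OpenCV has them; the pictures are not rectified), "T" (4x4, takes a point from camera to world coordinates). Camera axes: x right, y up, looking along -z (the intrinsics and any distortion apply to the point x, -y, -z); pixel columns grow to the right and rows downward; lengths in mm; the calibration is good to about 2 mm. A picture is of the moment at which its call begins: read the wrist's pose just before it. camera_model takes no time and is no camera call; for the wrist camera it gives the pose at the moment of the call.
- env.job_done(): hands the job in; it is judged then, once.
The state is a dict: "time_s": time; "qpos": joint angles; "qvel": joint speeds; "effort": joint torques, N m; "ee_pos": TCP position; "ee_rot": TCP orientation; "force": force on the tool from outside, world axes, zero at the start; "torque": the same for the moment, N m; "gripper_width": finger opening in mm; "gripper_force": force on a finger pad.
Only numpy, scipy, OpenCV 4.12 (cv2) and the standard library are available. Lean on these libraries where they do the work, as an engineer would, in place of code of your own. Each camera call takes 0.05 s, during which the arm holds its last target. There are 200 camera calls.

## Working session

There is one attempt and no reset: what is moved stays moved. The work goes in short steps, Python scripts to look and compute and a shell command to move; the robot and the scene stay as the last step left them, time stands still between calls to the robot, and variables do not carry over. Pictures are saved under pics/ and viewed, at most 13 in all, crops included, and the job is handed in when it is done.

```bash
ls; mkdir -p pics
python3 - <<'E'
from workcell import env
import cv2,numpy as np
for n in ("side","top"):
    im=env.grab_frame(n); cv2.imwrite(f"pics/{n}0.png",im)
    m=env.camera_model(n); print(n,m["fx"],m["cx"],m["cy"],m["D"]); print(np.round(np.array(m["T"]),3).tolist())
cv2.imwrite("pics/wrist0.png",env.grab_frame("wrist"));print(env.camera_model("wrist"))
print(env.state())
E
```

```text
drive.py
pics
workcell.py
side 534.2321469695448 288.06719804416355 206.46210358037777 [-0.06134471  0.          0.          0.          0.        ]
[[-0.304, 0.406, -0.862, -647.524], [-0.953, -0.143, 0.269, 302.057], [-0.014, 0.903, 0.43, 708.231], [0.0, 0.0, 0.0, 1.0]]
top 423.28720792273793 276.69052141056136 214.93253986520557 [0.00734749 0.         0.         0.         0.        ]
[[0.02, 0.994, -0.108, 456.784], [-1.0, 0.018, -0.012, -78.477], [-0.01, 0.108, 0.994, 959.217], [0.0, 0.0, 0.0, 1.0]]
{'fx': 377.44115698935263, 'fy': 377.44115698935263, 'cx': 277.32551514361273, 'cy': 211.43153057204188, 'D': array([0.02635051, 0.        , 0.        , 0.        , 0.        ]), 'T': array([[ 2.41690374e-01,  9.43242242e-01,  2.27771454e-01,
         2.02573207e+02],
       [-9.70352952e-01,  2.35168539e-01,  5.57755019e-02,
        -5.41258417e+02],
       [-9.54870660e-04, -2.34499105e-01,  9.72115867e-01,
         3.83393157e+02],
       [ 0.00000000e+00,  0.00000000e+00,  0.00000000e+00,
         1.00000000e+00]])}
{'time_s': 0.15, 'qpos': array([-7.71769514e+01,  1.83452236e+01,  8.96910220e+01,  1.38098707e-03,
        7.20435202e+01, -1.14484636e+00]), 'qvel': array([-0.02492993, -0.22897988, -0.2932546 ,  0.03313688, -0.11074658,
        0.01274229]), 'effort': array([-7.56774753e-04, -4.12774301e+01, -2.32156169e+01,  7.26239593e-02,
        4.33796353e-02, -1.03068262e-04]), 'ee_pos': array([ 138.72642574, -557.6213885 ,  213.28884085]), 'ee_rot': array([-1.79920276e+02, -2.90658412e-03,  1.39674663e+01]), 'force': array([-0.96049348,  0.02816767,  0.73125375]), 'torque': array([-0.02176582, -0.01606513,  0.00866579]), 'gripper_force': 0.0, 'gripper_width': 91.09010962332846}
```
View pics/top0.png

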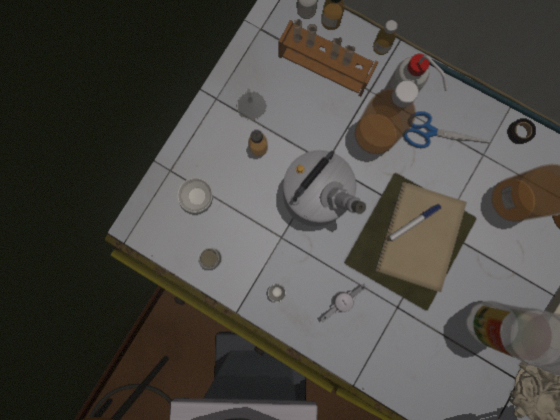

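View pics/side0.png

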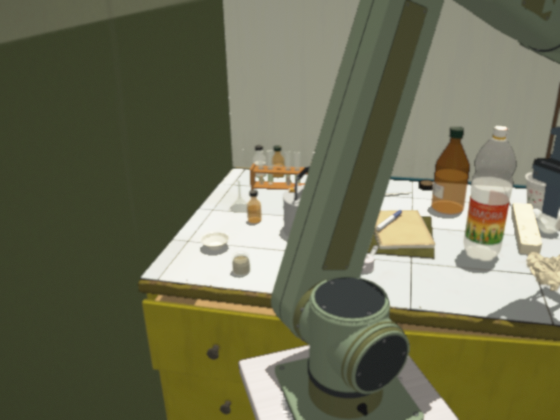

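The top view shows the dish at (195,196), jar at (209,259), crucible at (276,293) and cap with arms out at (344,300). The can is at (320,187), with its neck end and bung near (359,206). The arm hides most of the side view. Next I enlarge the can and cap.

Create h.py:
```python
import numpy as np,cv2
from scipy.spatial.transform import Rotation as R
from workcell import env
F=np.diag([1,-1,-1.])
def K(m): return np.array([[m["fx"],0,m["cx"]],[0,m["fy"],m["cy"]],[0,0,1]])
def proj(m,P):
    T=np.array(m["T"]);c=(np.atleast_2d(P)-T[:3,3])@T[:3,:3]@F
    return cv2.projectPoints(c.reshape(-1,1,3),np.zeros(3),np.zeros(3),K(m),np.array(m["D"],float))[0][:,0]
def plane(m,uv,z):
    T=np.array(m["T"]);u=cv2.undistortPoints(np.array([[uv]],float),K(m),np.array(m["D"],float))[0,0]
    d=T[:3,:3]@F@np.array([u[0],u[1],1]);return T[:3,3]+d*(z-T[2,3])/d[2]
def can_frame(x,y,yaw):
    Rc=R.from_euler('z',yaw,degrees=True).as_matrix();return Rc,np.array([x,y,0.])
def neck_frame(x,y,yaw):
    Rc,p=can_frame(x,y,yaw);return Rc@R.from_euler('y',-35,degrees=True).as_matrix(),p+Rc@[-78,0,172.]
def circ(Rm,p,r,z,n=60):
    a=np.linspace(0,2*np.pi,n);return p+(np.c_[r*np.cos(a),r*np.sin(a),0*a+z])@Rm.T
def rel(ee_pos,ee_rot,p,Rt):  # move in tool axes to goal
    Ra=R.from_euler('xyz',ee_rot,degrees=True).as_matrix()
    return Ra.T@(np.array(p)-ee_pos), np.degrees(R.from_matrix(Ra.T@Rt).as_rotvec())
```

Run:
```python
from h import *
im=cv2.imread("pics/top0.png")
a=cv2.resize(im[140:240,270:390],None,fx=6,fy=6,interpolation=cv2.INTER_CUBIC)
cv2.imwrite("pics/c1.png",cv2.convertScaleAbs(a,alpha=1.5))
a=cv2.resize(im[275:330,310:380],None,fx=10,fy=10,interpolation=cv2.INTER_CUBIC)
cv2.imwrite("pics/c2.png",cv2.convertScaleAbs(a,alpha=1.5))
m=env.camera_model("top")
for n,uv,z in (("dish",(195,196),27),("jar",(209,259),46),("cruc",(276,293),32),("cap",(344,300),33),("can",(319,184),115),("bung",(359,206),190),("bail",(297,199),178),("bail2",(330,157),178)): print(n,plane(m,uv,z).round())
```

```text
dish [597. 116.  27.]
jar [458.  76.  46.]
cruc [388. -69.  32.]
cap [ 376. -215.   33.]
can [ 613. -152.  115.]
bung [ 560. -219.  190.]
bail [ 572. -106.  178.]
bail2 [ 653. -167.  178.]
```

View pics/c1.png

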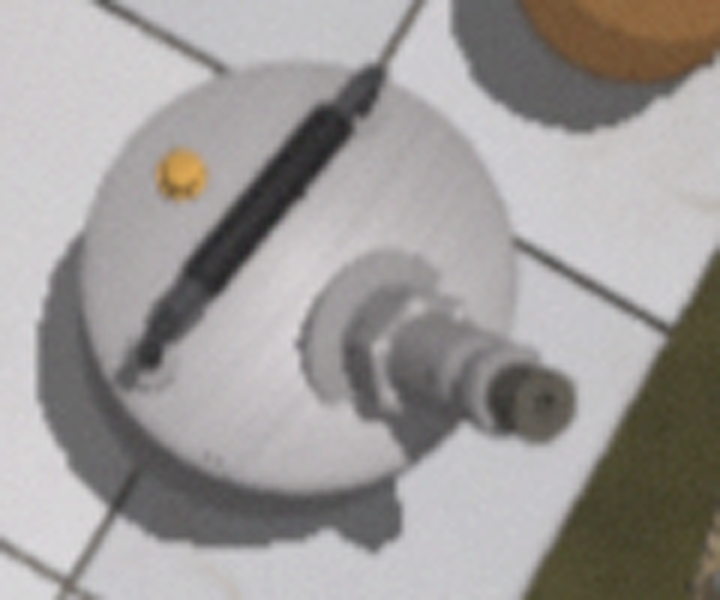

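View pics/c2.png

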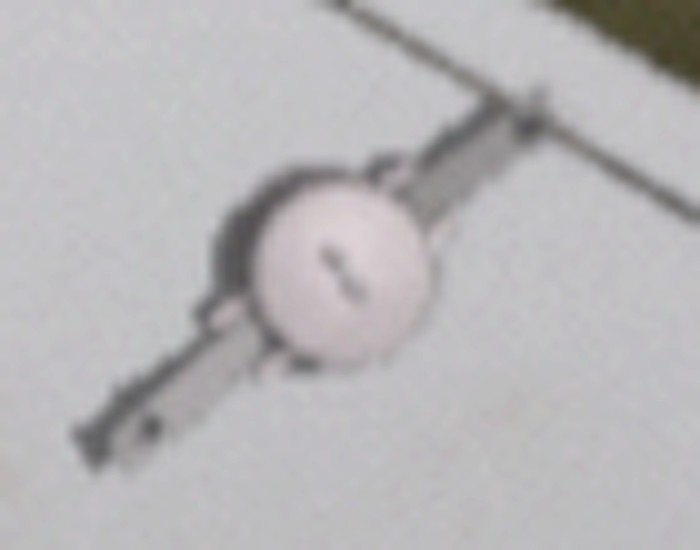

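```bash
cat > fit.py <<'E'
from h import *
from scipy.optimize import least_squares
m=env.camera_model("top")
def res(q):
    Rn,pn=neck_frame(*q);Rc,p=can_frame(*q)
    pb=pn+Rn@[0,0,18.];l=p+np.array([0,0,110.])
    pr=proj(m,np.array([l,pb]));
    return (pr-[[320,186.3],[360.5,207]]).ravel()
q=least_squares(res,[613,-152,51],x_scale=[10,10,5]).x
if __name__=="__main__":
    print("can",q,res(q)); Rn,pn=neck_frame(*q);print("neck",pn,Rn)
    for n,uv,z in (("dish",(195,196),27),("cap",(344.5,302.5),34),("tipA",(363,285.8),14),("tipB",(319.7,320.2),14),("tall",(379,130),0),("soda",(495,330),0)): print(n,plane(m,uv,z).round(1))
    b,e=plane(m,(290.3,203.3),115),plane(m,(333,152),115);print("bail yaw",np.degrees(np.arctan2(*(b-e)[1::-1]))-90,np.linalg.norm(b-e))
    Rt=np.c_[-Rn[:,1]*-1,-Rn[:,0],-Rn[:,2]] # placeholder
    x=Rn[:,0];y=-Rn[:,1];z=-Rn[:,2];Rt=np.c_[x,y,z];s=env.state()
    print(np.linalg.det(Rt),"goal",pn+Rn@[0,0,90.],rel(s["ee_pos"],s["ee_rot"],pn+Rn@[0,0,90.],Rt))
E
python3 fit.py
```

```text
can [ 610.42225351 -153.09366202   52.99958913] [-0.77655942 -0.60903258  0.70020266  0.53954372]
neck [ 563.480235   -215.38689518  172.        ] [[ 0.4929827  -0.79863119 -0.3451902 ]
 [ 0.65420038  0.60182075 -0.45807603]
 [ 0.57357644  0.          0.81915204]]
dish [597.2 116.1  27. ]
cap [ 371.1 -216.2   34. ]
tipA [ 406.2 -259.7   14. ]
tipB [ 330.1 -165.2   14. ]
tall [ 763.9 -300.2    0. ]
soda [ 315.7 -551.2    0. ]
bail yaw 51.46385492538491 136.71800049397822
1.0000000000000002 goal [ 532.41311688 -256.61373827  245.72368399] (array([ 454.70266561, -197.12813419,  -32.13751578]), array([ 11.84223121,  33.58925307, -37.81407445]))
```

```bash
python3 drive.py '[{"xyz": [27, -32, -7]}, {"xyz": [27, -32, -7]}, {"xyz": [27, -32, -7]}, {"xyz": [27, -32, -7]}, {"xyz": [27, -32, -7]}, {"xyz": [27, -32, -7]}]' 60
python3 drive.py '[{"turn_vec": [1.7, 4.8, -5.4]}, {"turn_vec": [1.7, 4.8, -5.4]}, {"turn_vec": [1.7, 4.8, -5.4]}, {"turn_vec": [1.7, 4.8, -5.4]}]'
cat > rel.py <<'E'
import sys
from fit import *
def goal(kind,z,x=0):
    Rn,pn=neck_frame(*q)
    return pn+Rn@[x,0,z],np.c_[Rn[:,0],-Rn[:,1],-Rn[:,2]]
if __name__=="__main__":
    s=env.state();g=goal(0,float(sys.argv[1]));print(s["ee_pos"].round(1),[a.round(1) for a in rel(s["ee_pos"],s["ee_rot"],*g)],s["qpos"].round())
E
python3 rel.py 90
```

```text
time_s: 0.75
ee_pos: [250.0, -330.9, 256.1]
ee_rot: [-180.0, -0.0, 13.9]
force: [1.6, 1.2, 0.4]
gripper_width: 60.0
gripper_force: 0.0
time_s: 1.15
ee_pos: [249.8, -332.2, 256.4]
ee_rot: [-177.0, -20.2, 35.5]
force: [-0.4, 0.1, 0.3]
gripper_width: 59.6
gripper_force: 0.0
[ 249.8 -332.2  256.4] [array([253.3, 108.2,  99. ]), array([  5.1,  14.3, -15.9])] [-70.   6. 103.  19.  80. -20.]
```

```bash
python3 drive.py '[{"xyz": [36, 15.5, 14]}, {"xyz": [36, 15.5, 14]}, {"xyz": [36, 15.5, 14]}, {"xyz": [36, 15.5, 14]}, {"xyz": [36, 15.5, 14]}, {"xyz": [36, 15.5, 14]}, {"xyz": [36, 15.5, 14]}]' 
python3 drive.py '[{"turn_vec": [1.7, 4.8, -5.3]}, {"turn_vec": [1.7, 4.8, -5.3]}, {"turn_vec": [1.7, 4.8, -5.3]}, {}]'
python3 rel.py 90
python3 - <<'E'
from fit import *
import pickle
mw=env.camera_model("wrist");im=env.grab_frame("wrist");pickle.dump(mw,open("w1.pkl","wb"));cv2.imwrite("pics/w1raw.png",im)
Rn,pn=neck_frame(*q)
big=cv2.resize(im,(784,588),interpolation=cv2.INTER_CUBIC)
for r,z in ((15,0),(12,18)): cv2.polylines(big,[(proj(mw,circ(Rn,pn,r,z))*1.4).astype(int)],False,(0,255,0) if r==15 else (0,0,255),1)
cv2.imwrite("pics/w1.png",big);print(proj(mw,np.array([pn,pn+Rn@[0,0,18.]])))
E
```

```text
time_s: 1.85
ee_pos: [532.9, -258.8, 244.2]
ee_rot: [-176.8, -20.0, 35.2]
force: [-0.6, -0.4, -0.6]
gripper_width: 59.7
gripper_force: 0.0
time_s: 2.25
ee_pos: [530.5, -260.9, 242.2]
ee_rot: [-179.5, -35.0, 52.3]
force: [-0.1, -0.3, -0.1]
gripper_width: 60.1
gripper_force: 0.0
[ 530.5 -260.9  242.2] [array([ 5.7, -1.1, -0.3]), array([-0.1,  0. , -0.6])] [-46.  21.  91.  35.  78. -19.]
[[276.43776722 207.83614192]
 [276.35694367 214.003969  ]]
```

View pics/w1.png

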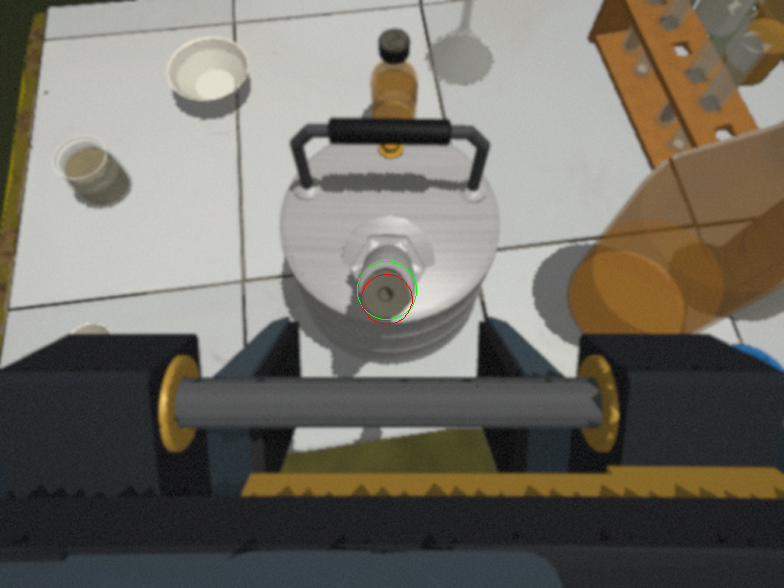

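The bung sits about 4 px above its predicted place (disc centre at (386,294) in the enlarged view). The bail lies level at row 131. The prediction is good, so I refit with these points.

```bash
cat > fit.py <<'E'
from h import *
import pickle
from scipy.optimize import least_squares
m=env.camera_model("top");mw1=pickle.load(open("w1.pkl","rb"))
def res(q):
    Rn,pn=neck_frame(*q);Rc,p=can_frame(*q)
    pb=pn+Rn@[0,0,18.];l=p+np.array([0,0,110.])
    a=(proj(m,np.array([l,pb]))-[[320,186.3],[360.5,207]])*[[1],[1.5]]*2.0
    b=(proj(mw1,pb)-np.array([[386,294]])/1.4)*.65
    c=(proj(mw1,p+np.array([[20,30,171.],[20,-30,171]])@Rc.T)-np.array([[0,131],[0,131]])/1.4)
    return np.r_[a.ravel(),b.ravel(),.4*(c[0,1]-c[1,1]), ]
q=least_squares(res,[613,-152,51],x_scale=[10,10,5]).x
if __name__=="__main__": print(q,res(q).round(2),neck_frame(*q)[1])
E
python3 fit.py; python3 rel.py 45;python3 rel.py 3
```

```text
[ 611.13010886 -152.29569973   52.8633752 ] [-2.33 -1.92  0.58  0.71  0.29  1.63  0.22] [ 564.04012836 -214.47715786  172.        ]
[ 530.9 -260.3  243.2] [array([ 5.6, -1.2, 45.8]), array([-0.1,  0.1, -0.5])] [-46.  21.  91.  35.  77. -19.]
[ 530.9 -260.3  243.2] [array([ 5.6, -1.2, 87.8]), array([-0.1,  0.1, -0.5])] [-46.  21.  91.  35.  77. -19.]
```

```bash
python3 drive.py '[{"xyz": [3, -0.6, 22], "turn_vec": [0, 0, -0.3]}, {"xyz": [3, -0.6, 22], "turn_vec": [0, 0, -0.2]}, {"xyz": [0, 0, 15]}, {"xyz": [0, 0, 15]}, {"xyz": [0, 0, 10]}, {}]' 50; python3 rel.py 4
python3 drive.py '[{}, {}, {}, {}, {}, {}]' 0 15
```

```text
time_s: 2.9
ee_pos: [562.4, -215.1, 178.7]
ee_rot: [179.9, -34.9, 53.2]
force: [-0.7, -0.2, -0.3]
gripper_width: 49.8
gripper_force: 0.0
[ 562.4 -215.1  178.7] [array([-2.6,  0.9,  2.3]), array([-0.1,  0.1,  0.3])] [-41.  23.  97.  38.  68. -21.]
time_s: 3.5
ee_pos: [562.4, -216.5, 179.4]
ee_rot: [179.8, -35.0, 53.3]
force: [-1.8, 0.4, 1.5]
gripper_width: 21.4
gripper_force: 15.0
```

```bash
python3 drive.py '[{"xyz": [0, 0, -8]}, {"xyz": [0, 0, -12]}, {"xyz": [0, 0, -20]}, {"xyz": [0, 0, -30]}, {"xyz": [0, 0, -30]}, {}]'
python3 - <<'E'
from fit import *
s=env.state()
print(s["ee_pos"],s["ee_rot"],s["gripper_width"])
# dish from both views
d=np.array([597,116.]);print(proj(mw1,np.r_[d,27])*1.4, proj(mw1,np.r_[d,5])*1.4)
f=lambda d:np.r_[(proj(m,np.r_[d,27])[0]-[195.3,196]),(proj(m,np.r_[d,5])[0]-[196.5,197]),(proj(mw1,np.r_[d,27])[0]-np.array([207.5,66])/1.4),(proj(mw1,np.r_[d,5])[0]-np.array([216,83])/1.4)]
r=least_squares(f,d);print(r.x,r.fun.round(1))
Rd=np.c_[[0,0,0]];Rt=R.from_euler('xyz',[180,0,53.2],degrees=True).as_matrix()
print(rel(s["ee_pos"],s["ee_rot"],[*r.x,120],Rt))
E
```

```text
time_s: 4.1
ee_pos: [528.5, -265.3, 265.4]
ee_rot: [179.2, -34.9, 53.4]
force: [0.9, 0.2, -0.5]
gripper_width: 21.7
gripper_force: 15.0
[ 528.47660728 -265.33568568  265.43598647] [179.20728408 -34.90732696  53.44291   ] 21.653876773214172
[[204.64260617  71.36274121]] [[212.07492298  88.41004547]]
[601.4551113 118.3469178] [-1.2 -1.9 -0.4 -1.4 -0.   1.2 -0.9  1.3]
(array([ 205.16798253, -174.32738687,  318.12873111]), array([ 6.94045309e-01, -3.49082860e+01, -6.13416121e-03]))
```

```bash
python3 drive.py '[{"turn_vec": [0.1, -7, 0]}, {"turn_vec": [0.1, -7, 0]}, {"turn_vec": [0.1, -7, 0]}, {"turn_vec": [0.1, -7, 0]}, {"turn_vec": [0.1, -6.9, 0]}]'
python3 drive.py '[{"xyz": [43, -21, 0]}, {"xyz": [43, -21, 0]}, {"xyz": [43, -21, 0]}, {"xyz": [43, -21, 0]}, {"xyz": [43, -21, 0]}, {"xyz": [43, -21, 0]}, {"xyz": [43, -21, 0]}, {"xyz": [43, -21, 0]}]'
cat > to.py <<'E'
import sys
from h import *
x,y,z,ro,pi,ya=map(float,sys.argv[1:7]);s=env.state()
print(s["ee_pos"].round(1),s["ee_rot"].round(1),*[a.round(1) for a in rel(s["ee_pos"],s["ee_rot"],[x,y,z],R.from_euler('xyz',[ro,pi,ya],degrees=True).as_matrix())],s["qpos"].round(),round(s["gripper_width"],1))
E
python3 to.py 600.5 117.5 70 180 0 53.2
python3 -c "
from h import *
im=env.grab_frame('wrist');cv2.imwrite('pics/w2.png',im);import pickle;m=env.camera_model('wrist');print(proj(m,[[600.5,117.5,27],[600.5,117.5,5]]))"
```

```text
time_s: 4.6
ee_pos: [528.0, -262.2, 261.7]
ee_rot: [-179.8, 0.2, 53.3]
force: [-0.8, -0.1, 0.7]
gripper_width: 21.4
gripper_force: 15.0
time_s: 5.4
ee_pos: [598.6, 116.2, 262.2]
ee_rot: [-179.7, -0.1, 53.3]
force: [0.8, -0.5, -0.1]
gripper_width: 21.4
gripper_force: 15.0
[598.6 116.2 262.2] [-1.797e+02 -1.000e-01  5.330e+01] [  2.    1.9 192.1] [-0.3 -0.1  0.1] [10. 20. 80.  0. 80. 46.] 21.4
[[283.58440508 189.01320734]
 [283.43681557 185.74640748]]
```

View pics/w2.png

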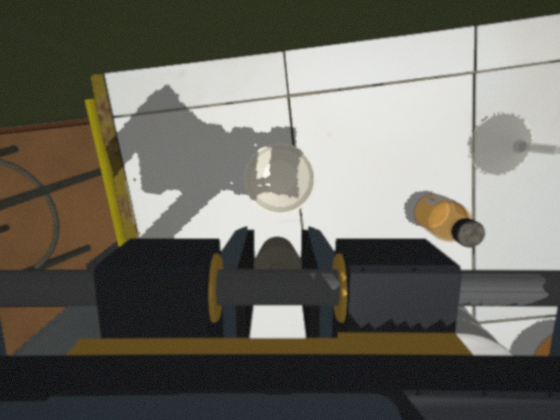

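The view shows the bung held upright at (275,255) and the dish rim centred at (278,178). The prediction was (283,189), but the arm was probably still settling. I re-measure now that it has stopped.

```bash
python3 drive.py '[{"xyz": [2, 2, 0]}, {}, {}]'
python3 - <<'E'
from h import *
m=env.camera_model('wrist');s=env.state();im=env.grab_frame('wrist');cv2.imwrite('pics/w3.png',im)
m2=env.camera_model('wrist');print(np.array(m["T"])[:3,3]-np.array(m2["T"])[:3,3])
print(s["ee_pos"],proj(m,[[600.5,117.5,27]]))
b=cv2.medianBlur(im,3)
# rim by low blueness (warm white) : sat mask
hsv=cv2.cvtColor(b,cv2.COLOR_BGR2HSV);mask=((hsv[...,1]>22)&(hsv[...,0]>10)&(hsv[...,0]<40)).astype(np.uint8)
mask[230:]=0;mask[:,:200]=0;mask[:,360:]=0
c=max(cv2.findContours(mask,0,1)[0],key=cv2.contourArea);print(cv2.minEnclosingCircle(c),cv2.contourArea(c),cv2.boundingRect(c))
print(plane(m,cv2.minEnclosingCircle(c)[0],27), plane(m,(277.5,177),27))
E
```

```text
time_s: 5.75
ee_pos: [601.4, 113.1, 262.4]
ee_rot: [-179.7, -0.0, 53.2]
force: [0.1, -0.2, 0.5]
gripper_width: 21.6
gripper_force: 15.0
[-0.00362647  0.20628737 -0.18218431]
[601.42278968 113.11435328 262.35477282] [[275.52124923 180.53716949]]
((279.5, 29.5), 84.79691314697266) 7647.0 (200, 0, 160, 60)
[693.47523322 235.08070519  27.        ] [604.52611304 119.30685952  27.        ]
```

```bash
python3 - <<'E'
from h import *
m=env.camera_model('wrist')
im=cv2.imread('pics/w3.png');g=cv2.medianBlur(cv2.cvtColor(im,cv2.COLOR_BGR2GRAY),3)
c=cv2.HoughCircles(g[110:235,220:340],cv2.HOUGH_GRADIENT_ALT,1,10,param1=60,param2=.5,minRadius=28,maxRadius=42)
print(c)
if c is not None:
  for k in c[0][:3]: print(plane(m,(k[0]+220,k[1]+110),27).round(1),k[2]*1.0)
E
python3 to.py 602 118 70 180 0 53.2
```

```text
[[[57.     67.     33.1727]]]
[604.2 119.5  27. ] 33.1727
[601.5 112.9 262.5] [-1.797e+02 -1.000e-01  5.320e+01] [  4.2  -1.6 192.5] [-0.3 -0.1 -0. ] [ 9. 20. 80.  0. 80. 46.] 21.7
```

```bash
python3 drive.py '[{"xyz": [2.7, -0.8, 40], "turn_vec": [0.1, 0, 0]}, {"xyz": [2.7, -0.8, 40], "turn_vec": [0.1, 0, 0]}, {"xyz": [0, 0, 40]}, {"xyz": [0, 0, 40]}, {"xyz": [0, 0, 30]}, {}, {}]';python3 to.py 602.5 118.5 30 180 0 53.2
```

```text
time_s: 6.5
ee_pos: [603.0, 119.9, 73.3]
ee_rot: [-179.5, -0.1, 53.2]
force: [-0.6, -0.0, 2.0]
gripper_width: 22.1
gripper_force: 15.0
[603.  119.9  73.3] [-1.795e+02 -1.000e-01  5.320e+01] [-1.5  0.8 43.3] [-0.5 -0.1  0. ] [10. 29. 95.  1. 57. 46.] 22.1
```

```bash
python3 drive.py '[{"xyz": [-1, 0.5, 15]}, {"xyz": [0, 0, 15]}, {"xyz": [0, 0, 9]}, {"xyz": [0, 0, 5]}, {}, {}]'; python3 drive.py '[{}, {}, {}]' 32; python3 drive.py '[{"xyz": [0, 0, -15]}, {"xyz": [0, 0, -30]}, {"xyz": [0, 0, -45]}, {"xyz": [0, 0, -45]}, {"xyz": [0, 0, -45]}, {}, {}]'
python3 - <<'E'
from h import *
m=env.camera_model('wrist');import pickle
im=env.grab_frame('wrist');t=env.grab_frame('top');cv2.imwrite('pics/t4.png',t)
a=cv2.resize(im[60:340,130:430],(600,560));b=cv2.resize(t[176:216,175:215],(200,200),interpolation=cv2.INTER_CUBIC)
c=np.zeros((560,800,3),np.uint8);c[:,:600]=a;c[:200,600:]=b;cv2.imwrite('pics/v4.png',c)
E
python3 to.py 602.5 118.5 30 180 0 53.2
```

```text
time_s: 7.1
ee_pos: [602.8, 120.0, 29.6]
ee_rot: [-179.6, -0.2, 53.3]
force: [0.1, 1.0, -0.1]
gripper_width: 22.0
gripper_force: 15.0
time_s: 7.4
ee_pos: [602.3, 120.0, 29.0]
ee_rot: [-179.5, -0.1, 53.3]
force: [0.8, 0.1, 0.3]
gripper_width: 31.9
gripper_force: 0.0
time_s: 8.1
ee_pos: [603.6, 118.9, 209.8]
ee_rot: [-179.6, -0.2, 53.3]
force: [-0.9, 0.1, -0.6]
gripper_width: 31.8
gripper_force: 0.0
[602.2 118.7 207.1] [-179.4    0.    53.3] [  0.2   2.2 177.1] [-0.6  0.   0.1] [10. 22. 85.  0. 74. 46.] 31.7
```

View pics/v4.png

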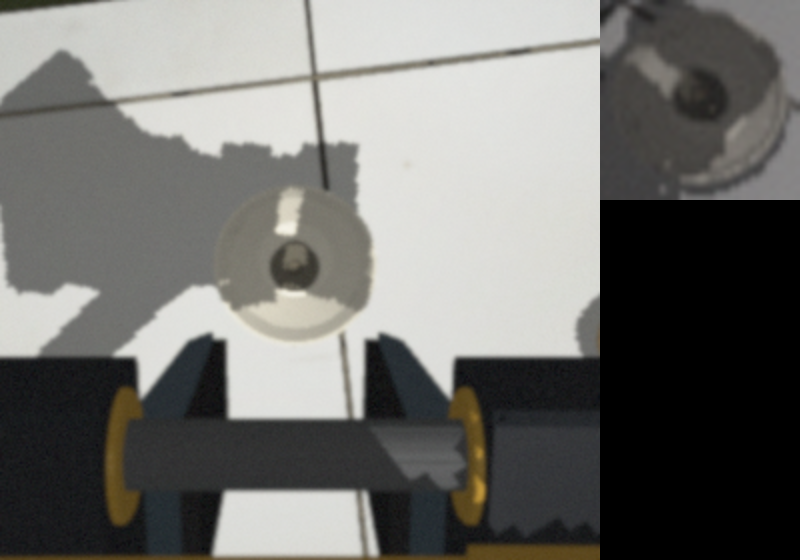

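The bung stands upright in the middle of the dish: wrist crop (293,265), and dark disc in the top inset. Now I go to the cap.

```bash
python3 drive.py '[{"turn_vec": [0, 0, 8]}, {"turn_vec": [0, 0, 8]}, {"turn_vec": [0, 0, 8]}, {"turn_vec": [0, 0, 8]}, {"turn_vec": [0, 0, 8]}, {"turn_vec": [0, 0, 8]}, {"turn_vec": [0, 0, 8]}]' 64
python3 drive.py '[{"turn_vec": [0, 0, 8]}, {"turn_vec": [0, 0, 8]}, {"turn_vec": [0, 0, 8]}, {"turn_vec": [0, 0, 8]}, {"turn_vec": [0, 0, 8]}, {"turn_vec": [0, 0, 8.5]}, {}]'; python3 to.py 371 -216 180 180 0 -51.2
```

```text
time_s: 8.9
ee_pos: [602.2, 118.7, 206.2]
ee_rot: [-179.7, 0.6, -3.0]
force: [0.6, -0.1, 0.5]
gripper_width: 64.3
gripper_force: 0.0
time_s: 9.6
ee_pos: [604.3, 100.4, 205.5]
ee_rot: [-179.5, 1.7, -49.6]
force: [-0.1, -0.1, 0.5]
gripper_width: 63.8
gripper_force: 0.0
[604.3 100.4 205.5] [-179.5    1.7  -49.6] [ 90.5 382.9  19.3] [-0.5  1.8  1.6] [  7.  22.  85.   2.  73. 146.] 63.8
```

```bash
python3 drive.py '[{"xyz": [9, 38, 2]}, {"xyz": [10, 43, 2]}, {"xyz": [10, 43, 2]}, {"xyz": [10, 43, 2]}, {"xyz": [10, 43, 2]}, {"xyz": [10, 43, 2]}, {"xyz": [10, 43, 2]}, {"xyz": [10, 43, 2]}]'; python3 to.py 371 -216 180 180 0 -51.2;  python3 drive.py '[{"xyz": [10, 41, 2], "turn_vec": [-0.5, 1.8, 1.6]}, {}, {}]';python3 to.py 371 -216 180 180 0 -51.2
python3 - <<'E'
from h import *
import pickle
m=env.camera_model('wrist');s=env.state();im=env.grab_frame('wrist');cv2.imwrite('pics/w5raw.png',im);pickle.dump(m,open('w5.pkl','wb'))
p=proj(m,[[371,-216,33]])[0];print(p)
u,v=int(p[0]),int(p[1]);u0=max(0,u-140);v0=max(0,v-105);print(u0,v0)
a=cv2.resize(im[v0:v0+210,u0:u0+280],None,fx=2.8,fy=2.8,interpolation=cv2.INTER_CUBIC);cv2.imwrite('pics/v5.png',a)
E
```

```text
time_s: 10.4
ee_pos: [396.7, -177.9, 184.1]
ee_rot: [-179.3, 1.7, -49.5]
force: [0.5, -0.1, 0.3]
gripper_width: 64.0
gripper_force: 0.0
[ 396.7 -177.9  184.1] [-179.3    1.7  -49.5] [12.3 44.3  3.1] [-0.7  1.8  1.7] [-27.   8. 109.   1.  65. 112.] 64.0
time_s: 10.7
ee_pos: [373.1, -211.4, 181.6]
ee_rot: [-179.8, -0.0, -51.2]
force: [0.3, 0.3, -0.3]
gripper_width: 64.1
gripper_force: 0.0
[ 373.1 -211.4  181.6] [-179.8   -0.   -51.2] [2.3 4.5 1.6] [-0.2 -0.  -0. ] [-31.   7. 110.   0.  63. 110.] 64.1
[283.8594643  195.77141937]
143 90
```

View pics/v5.png

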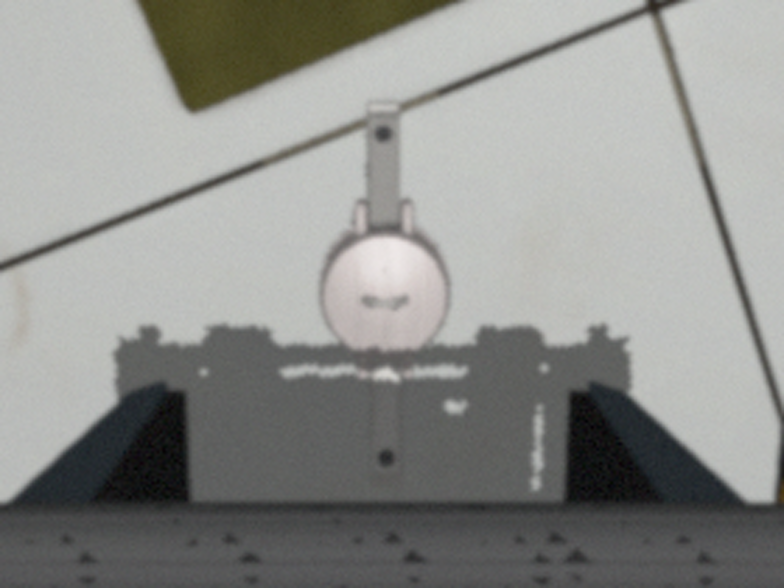

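The cap's top is centred at (385,296) with its arms along the vertical: holes at (383,132) and (386,458). It lies nearly midway between the fingers.

```bash
python3 - <<'E'
from h import *
import pickle
m=pickle.load(open('w5.pkl','rb'))
f=lambda u,v,z:plane(m,(143+u/2.8,90+v/2.8),z)
c=f(385,296,33);a=f(383,132,16);b=f(386,458,16);e=f(385,301,38);t=f(384,106,14)
print(c,e,a,b,t,np.linalg.norm((a-c)[:2]),np.linalg.norm((b-c)[:2]),np.linalg.norm((t-c)[:2]),np.degrees(np.arctan2(*(a-b)[1::-1])))
E
python3 to.py 370 -217 45 180 0 -51.2
```

```text
[ 373.2806339  -214.22687391   33.        ] [ 372.94501944 -213.78558673   38.        ] [ 404.30342003 -251.7443914    16.        ] [ 336.0852142  -168.77422359   16.        ] [ 408.99080774 -258.05560087   14.        ] 48.682413439749716 58.731956098645846 56.53471343912883 -50.57290233042847
[ 373.8 -211.1  181.8] [-1.798e+02 -1.000e-01 -5.110e+01] [  2.1   7.2 136.7] [-0.2 -0.1  0.1] [-31.   7. 110.   0.  63. 110.] 64.2
```

```bash
python3 - <<'E'
from h import *
import pickle
from scipy.optimize import least_squares
m=pickle.load(open('w5.pkl','rb'));mt=env.camera_model('top')
Rk=R.from_euler('z',-141.0,degrees=True).as_matrix() # cap y = toward 'a' side (yaw -51)
def tip(p,sg,th,r): return np.array([p[0],p[1],0])+Rk@[0,sg*(24+r*np.sin(th)),14-r*np.cos(th)]
w=lambda u,v:np.array([143+u/2.8,90+v/2.8])
def res(x):
    p=x[:2];r=[]
    r+=list(proj(m,[p[0],p[1],33])[0]-w(385,296)); r+=list(proj(mt,[p[0],p[1],33])[0]-[344.5,302.5])
    for sg,th,wp,tp in((1,x[2],w(383.5,104),(363.2,285.6)),(-1,x[3],None,(319.5,320.3))):
        if wp is not None:r+=list(proj(m,tip(p,sg,th,38))[0]-wp)
        r+=list(proj(mt,tip(p,sg,th,38))[0]-tp)
    h=proj(m,tip(p,-1,x[3],x[4]))[0]-w(386,458);g=proj(m,tip(p,1,x[2],x[4]))[0]-w(383,132)
    return np.r_[r,h,g]
for t0 in ([1.6,1.6],[2.2,1.6],[1.3,1.3]):
    s=least_squares(res,[372,-215,*t0,33],x_scale=[1,1,.1,.1,1]);print(s.x.round(2),s.cost,s.fun.round(1))
E
python3 to.py 372 -215.2 45 180 0 -51.0
```

```text
[ 372.34 -213.09    2.04    1.81   31.03] 7.0168941341814905 [ 0.   1.7 -1.5 -0.7  0.4  1.2  0.6 -0.6  0.9 -1.4 -0.3 -1.2  0.6 -1.2]
[ 372.34 -213.09    2.04    1.81   31.02] 7.016894135196468 [ 0.   1.7 -1.5 -0.7  0.4  1.2  0.6 -0.6  0.9 -1.4 -0.3 -1.2  0.6 -1.2]
[ 371.81 -212.84    1.14    1.82   30.22] 11.213172955234146 [ 0.3  2.3 -1.6 -0.4  0.6  0.4 -2.2 -1.3  0.8 -1.1 -0.  -1.5  0.8 -1.6]
[ 373.8 -211.1  181.8] [-1.798e+02 -1.000e-01 -5.110e+01] [  1.9   4.5 136.8] [-0.2 -0.1 -0.1] [-31.   7. 110.   0.  63. 110.] 64.2
```

```bash
python3 drive.py '[{"xyz": [0.5, 2, 40], "turn_vec": [-0.2, 0, 0]}, {"xyz": [0.5, 2, 40]}, {"xyz": [0, 0, 40]}, {"xyz": [0, 0, 20]}, {}, {}]'; python3 to.py 372.2 -214.3 6 180 0 -51
```

```text
time_s: 11.35
ee_pos: [372.6, -214.5, 42.4]
ee_rot: [-180.0, -0.1, -51.0]
force: [0.5, 0.2, 1.0]
gripper_width: 64.2
gripper_force: 0.0
[ 372.6 -214.5   42.4] [-1.8e+02 -1.0e-01 -5.1e+01] [-0.5  0.2 36.4] [-0.  -0.1 -0. ] [-31.  17. 122.  -0.  41. 110.] 64.2
```

```bash
python3 drive.py '[{"xyz": [0, 0, 15]}, {"xyz": [0, 0, 15]}, {"xyz": [0, 0, 6]}, {}, {}]'; python3 drive.py '[{}, {}, {}, {}, {}]' 0 25; python3 to.py 372.2 -214.3 6 180 0 -51;  python3 drive.py '[{"xyz": [0, 0, -5]}, {"xyz": [0, 0, -30]}, {"xyz": [0, 0, -40]}, {"xyz": [0, 0, -45]}, {"xyz": [0, 0, -45]}, {"xyz": [0, 0, -45]}, {}]'
python3 - <<'E'
from rel import *
Rn,pn=neck_frame(*q);s=env.state()
g=np.c_[-Rn[:,1],-Rn[:,0],-Rn[:,2]];print(np.linalg.det(g),pn)
print([a.round(1) for a in rel(s["ee_pos"],s["ee_rot"],pn+Rn@[0,0,70],g)], R.from_matrix(g).as_euler('xyz',degrees=True))
E
```

```text
time_s: 11.85
ee_pos: [372.6, -215.5, 7.2]
ee_rot: [-179.9, -0.3, -51.1]
force: [-0.2, -1.1, 0.9]
gripper_width: 64.3
gripper_force: 0.0
time_s: 12.35
ee_pos: [372.0, -215.3, 6.6]
ee_rot: [-179.9, -0.2, -51.1]
force: [0.9, 0.4, 3.6]
gripper_width: 40.6
gripper_force: 25.0
[ 372.  -215.3    6.6] [-179.9   -0.2  -51.1] [-0.7 -0.8  0.6] [-0.1 -0.2 -0.1] [-32.  20. 124.  -0.  36. 110.] 40.6
time_s: 13.05
ee_pos: [374.1, -216.6, 222.0]
ee_rot: [-179.7, -0.8, -51.1]
force: [1.1, -1.1, -2.1]
gripper_width: 40.9
gripper_force: 25.0
1.0000000000000002 [ 564.04012836 -214.47715786  172.        ]
[array([ 127.4, -110.3,   -4.9]), array([ 34.7,  -5.1, -13.3])] [-145.           0.         -37.1366248]
```

```bash
python3 drive.py '[{"turn_vec": [6.94, -1.02, -2.66]}, {"turn_vec": [6.94, -1.02, -2.66]}, {"turn_vec": [6.94, -1.02, -2.66]}, {"turn_vec": [6.94, -1.02, -2.66]}, {"turn_vec": [6.94, -1.02, -2.66]}, {}]'
cat > relc.py <<'E'
from rel import *
def capg(x,y,z):
    Rn,pn=neck_frame(*q);return pn+Rn@[x,y,z],np.c_[-Rn[:,1],-Rn[:,0],-Rn[:,2]]
if __name__=="__main__":
    s=env.state();print(s["ee_pos"].round(1),s["ee_rot"].round(1),[a.round(1) for a in rel(s["ee_pos"],s["ee_rot"],*capg(*map(float,sys.argv[1:4])))],s["qpos"].round(),round(s["gripper_width"],1),s["force"].round(1))
E
python3 relc.py 0 0 70
```

```text
time_s: 13.65
ee_pos: [369.3, -216.0, 213.4]
ee_rot: [-145.0, 1.1, -37.4]
force: [-0.2, -0.3, -2.6]
gripper_width: 40.7
gripper_force: 25.0
[ 369.3 -216.   213.4] [-145.     1.1  -37.4] [array([153.6, -75.8,  30.1]), array([-0. ,  0.7, -0.8])] [-57.  10. 110.  34.  76.  58.] 40.7 [-0.2 -0.3 -2.6]
```

```bash
python3 drive.py '[{"xyz": [30.7, -15.2, 6]}, {"xyz": [30.7, -15.2, 6]}, {"xyz": [30.7, -15.2, 6]}, {"xyz": [30.7, -15.2, 6]}, {"xyz": [30.7, -15.2, 6]}, {"turn_vec": [0, 0.7, -0.8]}, {}, {}]'; python3 relc.py 0 0 70
python3 - <<'E'
from rel import *
import pickle
m=env.camera_model('wrist');s=env.state();im=env.grab_frame('wrist');t=env.grab_frame('top');mt=env.camera_model('top')
pickle.dump((m,s["ee_pos"],s["ee_rot"]),open('w6.pkl','wb'));cv2.imwrite('pics/w6raw.png',im);cv2.imwrite('pics/t6raw.png',t)
Rn,pn=neck_frame(*q);p=proj(m,pn)[0];pt=proj(mt,pn)[0];print(p,pt)
a=cv2.resize(im[60:340,120:440],(640,560),interpolation=cv2.INTER_CUBIC)
b=cv2.resize(t[int(pt[1])-40:int(pt[1])+40,int(pt[0])-20:int(pt[0])+20],(160,320),interpolation=cv2.INTER_CUBIC);c=np.zeros((560,800,3),np.uint8);c[:,:640]=a;c[:320,640:]=b
cv2.polylines(c,[((proj(m,circ(Rn,pn,15,0))-[120,60])*2).astype(int)],False,(0,255,0),1)
cv2.imwrite('pics/v6.png',c)
E
```

```text
time_s: 14.45
ee_pos: [540.9, -243.1, 232.9]
ee_rot: [-145.1, -0.2, -36.8]
force: [0.5, 0.3, -1.9]
gripper_width: 40.6
gripper_force: 25.0
[ 540.9 -243.1  232.9] [-145.1   -0.2  -36.8] [array([1.2, 4.8, 1. ]), array([0.1, 0. , 0.4])] [-44.  20.  93.  36.  75.  71.] 40.6 [ 0.5  0.3 -1.9]
[284.51668443 220.1992343 ] [354.80596727 204.8500041 ]
```

View pics/v6.png

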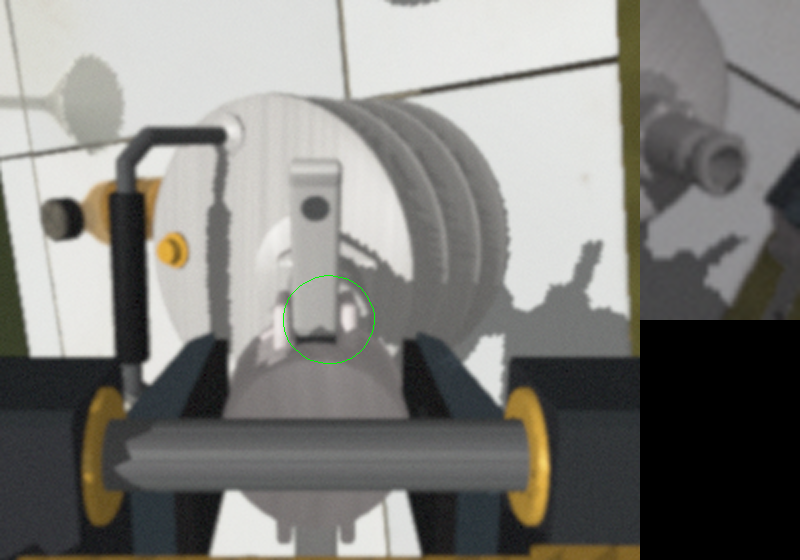

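The wrist view shows the held cap square between the fingers, with its arm along column 315 and its top circle spanning columns 222–410 and rows about 358–530. The top inset shows the open neck end at raw (354,204.7), within 1 px of the prediction. Now I work out the cap's offset in the hand.

Run:
```python
from h import *
import pickle
m,p,r=pickle.load(open('w6.pkl','rb'));Rt=R.from_euler('xyz',r,degrees=True).as_matrix()
im=cv2.imread('pics/w6raw.png')
for dx in (-3,-1.5,0,1.5,3):
    c=(proj(m,circ(Rt,p+Rt@[dx,0,0],20.5,-26.4))-[120,60])*2
    print(dx,c.min(0).round(),c.max(0).round())
a=cv2.cvtColor(im,cv2.COLOR_BGR2GRAY)
# vertical profile beside the arm/bar : columns raw 120+255/2 .. ; rows
for col in (245,250,311,315): print(col,a[225:262:1,col-0].tolist())
for col in (250,278,290,310): print(col,a[300:340,col].tolist())
```

```text
-3 [215. 367.] [414. 551.]
-1.5 [215. 360.] [414. 545.]
0 [215. 353.] [415. 538.]
1.5 [215. 345.] [415. 532.]
3 [214. 338.] [415. 526.]
245 [205, 201, 201, 196, 185, 168, 143, 129, 120, 118, 114, 112, 108, 110, 109, 107, 106, 107, 109, 106, 106, 109, 108, 110, 111, 111, 111, 114, 119, 120, 121, 121, 121, 120, 117, 120, 122]
250 [193, 188, 187, 185, 170, 156, 149, 151, 155, 154, 157, 158, 161, 156, 156, 146, 126, 115, 103, 107, 107, 111, 113, 118, 124, 124, 123, 123, 121, 122, 120, 122, 120, 124, 122, 121, 121]
311 [111, 110, 113, 116, 128, 134, 139, 137, 129, 122, 118, 114, 112, 111, 109, 110, 109, 109, 110, 105, 107, 109, 109, 110, 110, 111, 112, 114, 119, 122, 123, 124, 123, 123, 122, 121, 125]
315 [110, 105, 111, 108, 109, 111, 129, 159, 187, 196, 188, 175, 155, 133, 122, 117, 116, 117, 113, 112, 109, 111, 109, 110, 108, 107, 109, 110, 108, 109, 111, 115, 113, 116, 120, 121, 121]
250 [96, 97, 93, 89, 92, 103, 113, 119, 116, 120, 117, 119, 118, 122, 144, 178, 212, 225, 231, 232, 232, 232, 231, 232, 231, 233, 231, 232, 232, 232, 233, 232, 232, 232, 232, 231, 228, 208, 161, 121]
278 [96, 97, 92, 90, 87, 100, 113, 116, 115, 117, 115, 115, 114, 117, 116, 118, 114, 115, 116, 116, 113, 116, 118, 116, 116, 118, 118, 118, 119, 119, 119, 117, 121, 119, 118, 118, 118, 114, 106, 100]
290 [95, 93, 93, 89, 91, 103, 115, 120, 123, 124, 120, 122, 123, 123, 122, 118, 121, 118, 122, 119, 119, 120, 123, 131, 138, 141, 149, 151, 153, 159, 180, 206, 223, 228, 230, 229, 224, 207, 159, 120]
310 [96, 96, 93, 90, 89, 104, 115, 119, 118, 123, 134, 161, 191, 213, 217, 219, 220, 223, 225, 226, 229, 230, 231, 228, 231, 229, 230, 230, 232, 231, 231, 232, 232, 233, 234, 232, 228, 213, 167, 124]
```

```bash
python3 relc.py 1 0.3 12
```

```text
[ 540.9 -243.7  233.3] [-145.1   -0.3  -36.9] [array([ 0.4,  3.6, 59.6]), array([ 0.1, -0.1,  0.4])] [-44.  20.  93.  36.  75.  71.] 40.6 [ 0.1 -0.1 -1.6]
```

```bash
python3 drive.py '[{"xyz": [0.4, 1.8, 20], "turn_vec": [0, 0, 0.4]}, {"xyz": [0, 1.8, 20]}, {"xyz": [0, 0, 12]}, {"xyz": [0, 0, 5]}, {}, {}, {}]'; python3 relc.py 1 0.3 -17.4
```

```text
time_s: 15.25
ee_pos: [560.4, -221.4, 185.4]
ee_rot: [-145.0, -0.2, -37.2]
force: [-0.6, 0.5, -1.9]
gripper_width: 40.7
gripper_force: 25.0
[ 560.4 -221.4  185.4] [-145.    -0.2  -37.2] [array([-1.7,  0.3, 32.8]), array([ 0. , -0.2,  0. ])] [-41.  23.  97.  38.  68.  69.] 40.7 [-0.6  0.5 -1.9]
```

```bash
for i in 1 2 3; do python3 drive.py '[{}, {}]' >/dev/null; python3 relc.py 1 0.3 -17.4; done
```

```text
[ 560.2 -221.1  185. ] [-1.45e+02 -1.00e-01 -3.72e+01] [array([-1.3,  0.2, 32.4]), array([ 0. , -0.2,  0. ])] [-41.  23.  97.  38.  68.  69.] 40.4 [ 0.2 -0.2 -2.1]
[ 560.1 -220.8  184.6] [-1.45e+02 -1.00e-01 -3.72e+01] [array([-1.1,  0.2, 32. ]), array([ 0. , -0.1,  0. ])] [-41.  23.  97.  38.  68.  69.] 40.5 [-0.2  0.2 -2. ]
[ 560.2 -220.8  184.6] [-1.45e+02 -1.00e-01 -3.72e+01] [array([-1.1,  0.2, 31.9]), array([ 0. , -0.1,  0. ])] [-41.  23.  97.  38.  68.  69.] 40.9 [-0.7 -0.5 -2.7]
```

```bash
python3 drive.py '[{"xyz": [-1, 0, 3]}, {"xyz": [0, 0, 3]}, {}, {}]'; python3 drive.py '[{"xyz": [0, 0, 2]}, {"xyz": [0, 0, 2]}, {}]'; python3 relc.py 1 0.3 -17.4; python3 drive.py '[{"xyz": [0, 0, 2]}, {"xyz": [0, 0, 2]}, {}]'; python3 relc.py 1 0.3 -17.4
```

```text
time_s: 16.25
ee_pos: [561.4, -217.3, 179.5]
ee_rot: [-145.0, -0.1, -37.2]
force: [-0.8, 0.4, -2.0]
gripper_width: 41.0
gripper_force: 25.0
time_s: 16.55
ee_pos: [562.8, -215.4, 176.1]
ee_rot: [-145.0, -0.1, -37.2]
force: [0.4, 0.1, -2.1]
gripper_width: 41.3
gripper_force: 25.0
[ 562.8 -215.4  176.1] [-1.45e+02 -1.00e-01 -3.72e+01] [array([ 0.1,  0.1, 21.6]), array([ 0. , -0.1, -0. ])] [-41.  23.  97.  38.  67.  69.] 41.3 [ 0.4  0.1 -2.1]
time_s: 16.85
ee_pos: [564.2, -213.6, 172.8]
ee_rot: [-145.0, -0.1, -37.2]
force: [-0.0, 0.7, -2.1]
gripper_width: 40.9
gripper_force: 25.0
[ 564.2 -213.6  172.8] [-1.45e+02 -1.00e-01 -3.72e+01] [array([ 0.1,  0.1, 17.6]), array([ 0. , -0.1, -0. ])] [-40.  23.  98.  39.  67.  69.] 40.9 [-0.   0.7 -2.1]
```

```bash
python3 drive.py '[{"xyz": [0, 0, 3]}, {"xyz": [0, 0, 3]}, {"xyz": [0, 0, 3]}, {}]'; python3 drive.py '[{"xyz": [0, 0, 3]}, {"xyz": [0, 0, 2]}, {}]'; python3 relc.py 1 0.3 -17.4; python3 drive.py '[{"xyz": [0, 0, 1.5]}, {"xyz": [0, 0, 1]}, {}]'; python3 relc.py 1 0.3 -17.4
```

```text
time_s: 17.25
ee_pos: [567.2, -209.3, 165.2]
ee_rot: [-145.0, -0.0, -37.2]
force: [-0.4, -0.1, -1.4]
gripper_width: 40.6
gripper_force: 25.0
time_s: 17.55
ee_pos: [569.0, -207.2, 161.3]
ee_rot: [-145.0, -0.1, -37.2]
force: [0.6, -0.3, -2.0]
gripper_width: 41.1
gripper_force: 25.0
[ 569.  -207.2  161.3] [-1.45e+02 -1.00e-01 -3.72e+01] [array([0.1, 0.1, 3.6]), array([ 0. , -0.1, -0. ])] [-40.  24.  99.  39.  65.  68.] 41.1 [ 0.6 -0.3 -2. ]
time_s: 17.85
ee_pos: [569.9, -206.2, 159.5]
ee_rot: [-145.0, -0.1, -37.2]
force: [-0.4, -0.1, -2.5]
gripper_width: 40.9
gripper_force: 25.0
[ 569.9 -206.2  159.5] [-1.45e+02 -1.00e-01 -3.72e+01] [array([0. , 0.1, 1.3]), array([ 0. , -0.1, -0. ])] [-40.  24.  99.  39.  65.  68.] 40.9 [-0.4 -0.1 -2.5]
```

```bash
for i in 1 2 3; do python3 drive.py '[{"xyz": [0, 0, 0.7]}, {}, {}]' >/dev/null; python3 relc.py 1 0.3 -17.4; done
```

```text
[ 570.2 -206.   159. ] [-1.45e+02 -1.00e-01 -3.72e+01] [array([-0.1,  0.1,  0.7]), array([ 0. , -0.1,  0. ])] [-40.  24.  99.  39.  65.  68.] 40.4 [-0.   0.2 -1.7]
[ 570.4 -205.6  158.4] [-1.45e+02 -1.00e-01 -3.72e+01] [array([-0.1,  0.1,  0. ]), array([ 0. , -0.1,  0. ])] [-39.  24.  99.  39.  65.  68.] 40.7 [ 0.  -0.6 -2.1]
[ 570.7 -205.5  158.1] [-1.45e+02 -1.00e-01 -3.72e+01] [array([-0.2,  0.2, -0.3]), array([ 0. , -0.1,  0. ])] [-39.  24.  99.  39.  65.  68.] 40.8 [-1.9 -1.7  0.3]
```

```bash
for i in 1 2; do python3 drive.py '[{"xyz": [0, 0, 0.4]}, {}, {}]' >/dev/null; python3 relc.py 1 0.3 -17.4; done
```

```text
[ 570.8 -205.3  157.7] [-1.45e+02 -1.00e-01 -3.72e+01] [array([-0.1,  0.2, -0.9]), array([ 0. , -0.1,  0. ])] [-39.  24.  99.  39.  65.  68.] 40.8 [-2.4 -1.9  1.4]
[ 571.  -205.   157.4] [-1.45e+02 -1.00e-01 -3.72e+01] [array([-0.1,  0.2, -1.3]), array([ 0. , -0.1,  0. ])] [-39.  24.  99.  39.  65.  68.] 40.5 [-2.1 -1.8  2.5]
```

```bash
python3 drive.py '[{}, {}, {}, {}]' 64; python3 drive.py '[{"xyz": [0, 0, -5]}, {"xyz": [0, 0, -10]}, {"xyz": [0, 0, -15]}, {"xyz": [0, 0, -20]}, {"xyz": [0, 0, -25]}, {}]'
python3 - <<'E'
from rel import *
import pickle
m=env.camera_model('wrist');im=env.grab_frame('wrist');t=env.grab_frame('top')
mt=env.camera_model('top');Rn,pn=neck_frame(*q)
cv2.imwrite('pics/w7raw.png',im);cv2.imwrite('pics/t7raw.png',t)
c=np.zeros((560,800,3),np.uint8);c[:,:640]=cv2.resize(im[60:340,120:440],(640,560),interpolation=cv2.INTER_CUBIC)
c[:320,640:]=cv2.resize(t[164:244,330:370],(160,320),interpolation=cv2.INTER_CUBIC)
pc=pn+Rn@[1,.3,0]
cv2.polylines(c,[((proj(m,circ(Rn,pc,20.5,9-1))-[120,60])*2).astype(int)],False,(0,255,0),1)
cv2.imwrite('pics/v7.png',c)
E
python3 relc.py 1 .3 50
```

```text
time_s: 19.75
ee_pos: [571.1, -204.8, 157.1]
ee_rot: [-145.0, -0.1, -37.2]
force: [0.4, 0.1, 0.0]
gripper_width: 63.9
gripper_force: 0.0
time_s: 20.35
ee_pos: [545.5, -241.9, 222.4]
ee_rot: [-145.1, -0.5, -37.3]
force: [0.8, -0.0, 0.6]
gripper_width: 64.1
gripper_force: 0.0
[ 544.8 -239.7  219.2] [-145.    -0.2  -37.2] [array([-0.2,  0.1,  6.9]), array([ 0. , -0.2,  0. ])] [-44.  21.  94.  37.  73.  70.] 64.4 [-0.3  1.  -0.6]
```

View pics/v7.png

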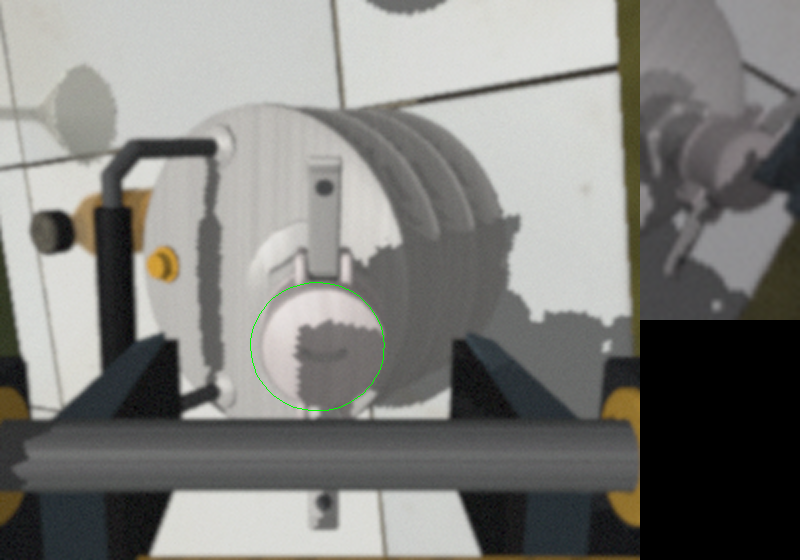

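The cap sits on the neck at (322,345), close to the predicted circle. Both arms are still out along column 324, with tips at rows 160 and 525. Now I turn the hand a quarter turn so that the fingers straddle the arms.

```bash
python3 drive.py '[{"xyz": [0, 0, -3], "turn_vec": [0, 0, -8.2]}, {"turn_vec": [0, 0, -8.2]}, {"turn_vec": [0, 0, -8.2]}, {"turn_vec": [0, 0, -8.2]}, {"turn_vec": [0, 0, -8.2]}, {"turn_vec": [0, 0, -8.2]}]' 91;  python3 drive.py '[{"turn_vec": [0, 0, -8.2]}, {"turn_vec": [0, 0, -8.2]}, {"turn_vec": [0, 0, -8.2]}, {"turn_vec": [0, 0, -8.2]}, {"turn_vec": [0, 0, -8]}, {}, {}]'
cat > reld.py <<'E'
from rel import *
Rn,pn=neck_frame(*q);s=env.state();x,y,z=map(float,sys.argv[1:4])
d,r=rel(s["ee_pos"],s["ee_rot"],pn+Rn@[x,y,z],np.c_[Rn[:,0],-Rn[:,1],-Rn[:,2]])
f=Rn.T@s["force"];print("neckpos",(Rn.T@(s["ee_pos"]-pn)).round(1),"move",d.round(1),r.round(1),"Fneck",f.round(1),"w",round(s["gripper_width"],1),"T",s["torque"].round(2),s["qpos"].round())
E
python3 reld.py 0.5 0.3 25
```

```text
time_s: 21.05
ee_pos: [543.6, -239.6, 219.9]
ee_rot: [-155.5, -25.8, 6.7]
force: [-0.1, -0.3, 0.4]
gripper_width: 91.2
gripper_force: 0.0
time_s: 21.75
ee_pos: [543.7, -239.9, 220.3]
ee_rot: [-179.9, -35.0, 52.6]
force: [-0.1, 0.5, 0.7]
gripper_width: 91.0
gripper_force: 0.0
neckpos [ 1.1  0.8 58.3] move [-0.5  0.5 33.3] [ 0.   0.  -0.2] Fneck [0.7 0.4 0.4] w 91.0 T [-0.3   0.15  0.02] [-44.  21.  94.  36.  74. -20.]
```

```bash
python3 drive.py '[{"xyz": [-0.5, 0.5, 15], "turn_vec": [0, 0, -0.2]}, {"xyz": [0, 0, 15]}, {"xyz": [0, 0, 10]}, {"xyz": [0, 0, 4]}, {}, {}]' >/dev/null; python3 reld.py 0.5 0.3 0; python3 drive.py '[{"xyz": [0, 0, 3]}, {"xyz": [0, 0, 3]}, {"xyz": [0, 0, 3]}, {"xyz": [0, 0, 3]}, {}]'>/dev/null; python3 reld.py 0.5 0.3 -10
```

```text
neckpos [ 0.8 -0.5 15.5] move [-0.3 -0.9 15.5] [0.1 0.  0.2] Fneck [-0.6 -0.9  0.6] w 91.2 T [-0.29  0.17  0.  ] [-41.  23.  97.  38.  68. -21.]
neckpos [ 0.7 -0.7  3.3] move [-0.2 -1.  13.3] [0.2 0.  0.2] Fneck [ 0.5 -0.3  3.8] w 91.1 T [-0.43  0.07 -0.07] [-41.  23.  97.  38.  67. -22.]
```

```bash
for i in 1 2 3; do case $i in 1) python3 drive.py '[{"xyz": [0, -1, 2]}, {"xyz": [0, 0, 2]}, {"xyz": [0, 0, 2]}, {"xyz": [0, 0, 2]}, {}]'>/dev/null;; *) python3 drive.py '[{"xyz": [0, 0, 2]}, {"xyz": [0, 0, 2]}, {"xyz": [0, 0, 2]}, {"xyz": [0, 0, 2]}, {}]'>/dev/null;; esac; python3 reld.py 0.5 0.3 -40; done
```

```text
neckpos [ 0.7  1.1 -5.1] move [-0.2  0.7 34.9] [0.1 0.  0.2] Fneck [ 0.7 -0.3  5. ] w 90.8 T [-0.28  0.11  0.02] [-40.  23.  98.  39.  66. -22.]
neckpos [  0.7   0.6 -13.1] move [-0.2  0.3 26.9] [0.1 0.  0.2] Fneck [-0.1 -1.2  3.9] w 91.2 T [-0.28 -0.02 -0.13] [-40.  24.  99.  39.  65. -22.]
neckpos [  0.6   0.9 -21.3] move [-0.1  0.6 18.7] [0.1 0.  0.2] Fneck [-0.4 -0.8  5. ] w 90.9 T [-0.25  0.13 -0.02] [-39.  24.  99.  39.  64. -22.]
```

```bash
for i in 1 2; do python3 drive.py '[{"xyz": [0, 0, 2]}, {"xyz": [0, 0, 2]}, {"xyz": [0, 0, 2]}, {"xyz": [0, 0, 2]}, {}]'>/dev/null; python3 reld.py 0.5 0.3 -40; done; python3 drive.py '[{"xyz": [0, 0, 2]}, {"xyz": [0, 0, 2]}, {}]'>/dev/null; python3 reld.py 0.5 0.3 -40
python3 - <<'E'
from h import *
im=env.grab_frame('wrist');t=env.grab_frame('side')
cv2.imwrite('pics/w8raw.png',im);cv2.imwrite('pics/s8raw.png',t)
cv2.imwrite('pics/v8.png',np.hstack([cv2.resize(im[150:350,140:420],(560,400)),cv2.resize(t[150:270,250:330],(240,400))[:,:]]))
E
```

```text
neckpos [  0.6   1.  -29.4] move [-0.1  0.7 10.6] [0.1 0.  0.2] Fneck [-1.1  0.5  4.3] w 91.2 T [-0.33  0.12 -0.01] [-39.  25. 100.  40.  63. -23.]
neckpos [  0.6   1.  -37.3] move [-0.1  0.7  2.7] [0.1 0.  0.2] Fneck [-0.2 -0.4  3.4] w 90.6 T [-0.32  0.12 -0.03] [-38.  25. 100.  40.  63. -23.]
neckpos [  0.6   0.9 -41.2] move [-0.1  0.6 -1.2] [0.1 0.  0.2] Fneck [ 0.  -0.4  1.3] w 91.0 T [-0.25  0.11 -0.02] [-38.  25. 100.  40.  62. -23.]
```

View pics/v8.png

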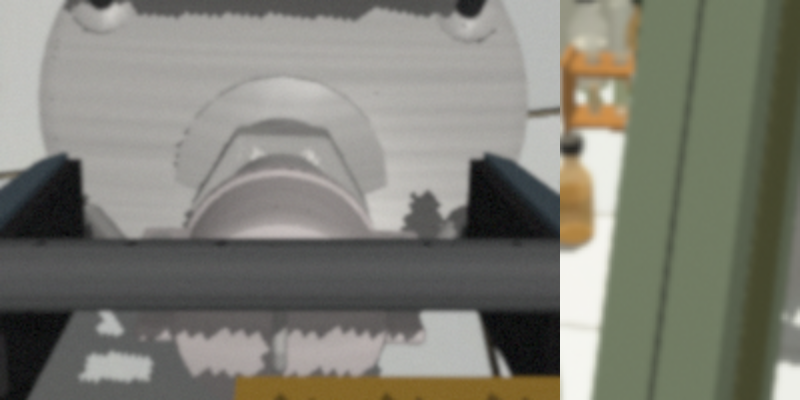

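Both arms are inside the fingers, touching at (90,220) and (460,220) symmetrically. Now I squeeze them closed.

```bash
python3 drive.py '[{}, {}, {}, {}]' 76 15 >/dev/null; python3 reld.py 0.5 0.3 -41; python3 drive.py '[{}, {}, {}, {}]' 66 >/dev/null; python3 reld.py 0.5 0.3 -41;python3 drive.py '[{}, {}, {}, {}, {}, {}]' 56 >/dev/null; python3 reld.py 0.5 0.3 -41
```

```text
neckpos [  0.5   1.  -41.3] move [-0.   0.7 -0.3] [0.1 0.  0.2] Fneck [-0.6  0.1 -1.8] w 76.4 T [-0.3   0.11  0.  ] [-38.  25. 100.  40.  62. -23.]
neckpos [  0.6   0.8 -41. ] move [-0.1  0.5  0. ] [0.1 0.  0.2] Fneck [ 0.1 -0.2 -3.5] w 65.9 T [-0.23  0.15 -0.06] [-38.  25. 100.  40.  62. -23.]
neckpos [  0.6   0.3 -41.1] move [-0.1 -0.  -0.1] [0.1 0.  0.2] Fneck [-0.2 -3.  -6.9] w 59.6 T [-0.54 -0.2  -0.28] [-38.  25. 100.  40.  62. -23.]
```

```bash
python3 drive.py '[{"xyz": [0, 0.6, 0]}, {}, {}, {}, {}, {}]' 50 30 >/dev/null; python3 reld.py 0.5 0.3 -41; python3 drive.py '[{}, {}, {}, {}]' 78 >/dev/null; python3 drive.py '[{"xyz": [0, 0, -10]}, {"xyz": [0, 0, -20]}, {"xyz": [0, 0, -30]}, {"xyz": [0, 0, -35]}, {"xyz": [0, 0, -35]}, {}, {}]'
python3 - <<'E'
from rel import *
m=env.camera_model('wrist');im=env.grab_frame('wrist');t=env.grab_frame('top')
cv2.imwrite('pics/w9raw.png',im);cv2.imwrite('pics/t9raw.png',t)
c=np.zeros((560,800,3),np.uint8);c[:,:560]=cv2.resize(im[140:300,200:360],(560,560),interpolation=cv2.INTER_CUBIC)
c[:240,560:]=cv2.resize(t[180:220,180:220],(240,240));c[280:520,560:]=cv2.resize(t[185:225,335:375],(240,240),interpolation=cv2.INTER_CUBIC)
Rn,pn=neck_frame(*q)
print(((proj(m,pn+np.array([[0,30,-49],[0,-30,-49],[0,28,-20.],[0,-28,-20]])@Rn.T)-[200,140])*3.5).round())
cv2.imwrite('pics/v9.png',c)
E
```

```text
neckpos [  0.6   0.3 -41.1] move [-0.1 -0.  -0.1] [0.1 0.  0.2] Fneck [-0.  -2.3 -7.7] w 59.3 T [-0.38 -0.04 -0.11] [-38.  25. 100.  40.  62. -23.]
time_s: 28.85
ee_pos: [533.0, -255.3, 246.2]
ee_rot: [179.6, -34.9, 53.1]
force: [0.3, 0.2, -0.2]
gripper_width: 78.3
gripper_force: 0.0
[[145. 215.]
 [396. 216.]
 [142. 244.]
 [399. 244.]]
```

View pics/v9.png

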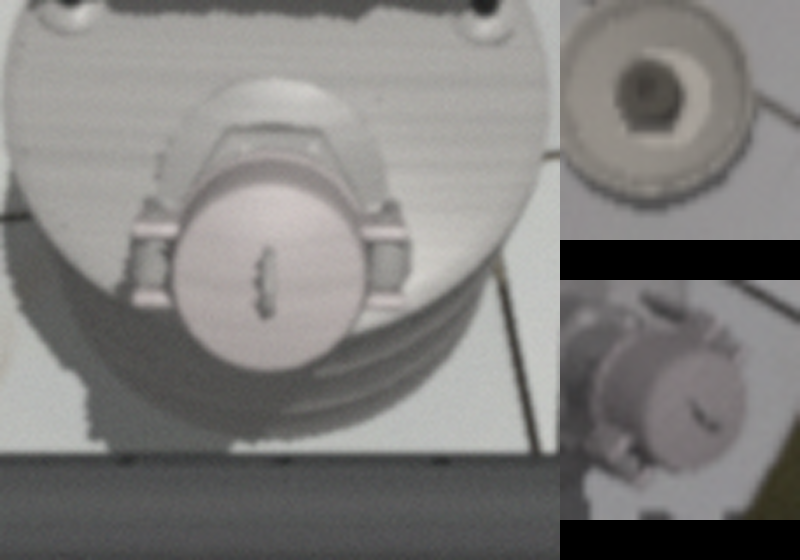

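The cap sits square on the neck at (268,277). Both arms are folded down out of sight beside it, hinges at (150,262) and (388,262), and the bung is still in the dish. The gripper touches nothing.

```bash
python3 drive.py '[{"xyz": [0, 0, -20]}, {}, {}, {}]' && python3 -c "
from workcell import env
print(env.job_done())"
```

```text
time_s: 29.35
ee_pos: [526.2, -262.9, 260.7]
ee_rot: [179.9, -35.0, 53.1]
force: [0.3, -0.2, -0.0]
gripper_width: 78.1
gripper_force: 0.0
the job is handed in; nothing more can be done
None
```

The job is handed in at about 29 s: the bung is in the dish, the cap is seated on the neck with both cam arms swung down together (final squeeze 59.3 mm across, closed is 60), and the gripper is clear of everything; no verdict was returned.

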